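Re-peg the violin-neck fixture, then move its jaw one hole on and hold the lock pin home

TASK

Set the neck fixture up for a longer neck: lift the two round-headed pegs out of the wooden rack (leave the slim square one there) and lower them one at a time into the two bores of the sliding jaw, fully down, without throwing or dropping them in. Then take the black knob of the jaw's lock plunger, pull it up, slide the jaw to the very next hole of the rail away from the fixed end block, and push the pin fully home there. The plunger's spring is gone, so finish still gripping the knob with the pin held home, both pegs still seated and the rest of the bench left where it was.

Things in the scene. Friction and masses are not known exactly. Their poses are not given: they have to be found in the camera images.
- fixture: Neck fixture, fixed to the bench: steel foot 90 x 320 x 8 mm, on it an aluminium rail 50 x 300 mm, its top 30 mm above the bench. Origin: centre of the underside. y runs along the rail away from the wooden end block (100 x 26 mm, 80 mm high, at y = -135 mm): the way the jaw must go. Rail holes lie at x = 0, y = -85, -45, -5, 35 (pin at the start), 75 and 115 mm, 13 mm wide, 16 deep
- next_hole (a point): Centre of the mouth of the rail hole that the pin must go into, 30 mm above the bench, 40 mm from the start hole; at the start it is the first hole seen beyond the saddle, 11 mm clear of its edge
- jaw (a joint): Travel of the sliding jaw along the fixture's y in m: about 0 at the start, 0.040 at the next hole; limits -0.045 and 0.085. Friction about 1.5 N, play with pin home 1.5 mm either way. The jaw: light wooden crossbar (160 mm across the rail, 46 along, top 63 mm above the bench) with two bores, and on the side away from the end block a steel saddle, 62 across, 54 along, same height
- plunger (a joint): Height in m by which the lock plunger is pulled up: 0 fully home, 0.020 upper stop. Its 10 mm round-nosed pin reaches 14 mm into the rail hole: the jaw is free above 0.014. Between holes the pin rides on the rail and cannot go down; within 3 mm of a hole it centres itself when pushed. No spring: it stays where left, friction about 2.5 N
- knob: Black round knob on the plunger, 26 mm across, 32 mm high, 17 mm clear of the saddle, over a brass bush 24 mm across and 10 mm high. Moves with plunger and jaw. Origin: centre of its underside (80 mm above the bench when home); axes as the fixture
- knob_mid (a point): Middle of the knob, on its axis, 16 mm above its underside (96 mm above the bench when home)
- bore0 (a point): Centre of the mouth of the bore on the fixture's -x side, in the crossbar's top, 63 mm above the bench. 16 mm wide, 26 mm deep, 2 mm chamfer; a seated peg has its shoulder on the crossbar, its foot 24 mm below this point. Bores are 110 mm apart across the rail, each 55 mm aside of the knob and 55 mm nearer to the end block. Axes as the fixture
- bore1 (a point): The same for the other bore, on the fixture's +x side
- rack: Dark wooden peg rack fixed to the bench, 50 x 180 mm, 30 mm high, with three holes 60 mm apart along its y axis (at y = -60, 0 and 60 mm), 17 mm wide and 27 mm deep. Origin: centre of its underside
- peg_a: Round-headed peg, light wood, 30 g: shank 14 mm across, 24 mm long, chamfered foot; plain round head 24 mm across, 32 mm high. Stands upright in a rack hole (which one varies), the head's underside (shoulder) on the rack's top. Origin: centre of the shank's foot, 24 mm below the shoulder, 56 mm below the top; z up. Both round pegs are alike; either fits either bore
- peg_b: Round-headed peg, light wood, 30 g: shank 14 mm across, 24 mm long, chamfered foot; plain round head 24 mm across, 32 mm high. Stands upright in a rack hole (which one varies), the head's underside (shoulder) on the rack's top. Origin: centre of the shank's foot, 24 mm below the shoulder, 56 mm below the top; z up. Both round pegs are alike; either fits either bore
- slim_peg: The odd one in the rack, light wood: shank 11 mm square, 24 mm long, head 18 mm square and only 20 mm high. Origin at the foot. Not wanted: it stays in the rack
- neck: unfinished violin neck lying upside down, fingerboard on the bench, about 350 mm long with its scroll, 58 mm high. Bystander. Origin: under its middle, on the bench
- gouge: gouge lying flat: dark turned handle, steel blade, 225 mm long, 26 mm high. Bystander. Origin: under its middle, on the bench
- chisel: flat chisel, wider blade, otherwise like the gouge, 225 mm long. Bystander. Origin: under its middle, on the bench
- thumb_plane: small brass thumb plane, 70 x 28 x 34 mm. Bystander. Origin: under its middle, on the bench
- glue_jar: amber glass jar with dark lid, 60 mm across, 75 mm high. Bystander. Origin: under its middle, on the bench
- maple_block: light wooden block 90 x 45 x 35 mm. Bystander. Origin: under its middle, on the bench
- mallet: dark turned wooden carver's mallet standing on its head, 64 mm across, 150 mm high. Bystander. Origin: under its middle, on the bench
There are look-alikes about, which are no part of the job. Leave any pink look-alike of the peg_a alone. What is shaped like the peg_b but green is not meant.

How it is judged:
On the way, in this order (a step that is already met when the one before it is completed fails the run):
1. one round peg is fully down in a bore of the jaw, and let go (((((horizontal distance between peg_a and bore0 below 0.004 m and z of peg_a in the frame of bore0 below -0.02 m and angle between peg_a's own z axis and vertical below 0.12 rad) or (horizontal distance between peg_a and bore1 below 0.004 m and z of peg_a in the frame of bore1 below -0.02 m and angle between peg_a's own z axis and vertical below 0.12 rad)) and contact force between the fingers and peg_a below 0.3 N) or (((horizontal distance between peg_b and bore0 below 0.004 m and z of peg_b in the frame of bore0 below -0.02 m and angle between peg_b's own z axis and vertical below 0.12 rad) or (horizontal distance between peg_b and bore1 below 0.004 m and z of peg_b in the frame of bore1 below -0.02 m and angle between peg_b's own z axis and vertical below 0.12 rad)) and contact force between the fingers and peg_b below 0.3 N))), for 0.2 s.
2. both round pegs are fully down in the two bores, and let go, the jaw still pinned in its start hole (((horizontal distance between peg_a and bore0 below 0.004 m and z of peg_a in the frame of bore0 below -0.02 m and angle between each of peg_a, peg_b's own z axis and vertical below 0.12 rad and horizontal distance between peg_b and bore1 below 0.004 m and z of peg_b in the frame of bore1 below -0.02 m) or (horizontal distance between peg_a and bore1 below 0.004 m and z of peg_a in the frame of bore1 below -0.02 m and angle between each of peg_a, peg_b's own z axis and vertical below 0.12 rad and horizontal distance between peg_b and bore0 below 0.004 m and z of peg_b in the frame of bore0 below -0.02 m)) and contact force between the fingers and peg_a below 0.3 N and contact force between the fingers and peg_b below 0.3 N and value of joint each of jaw, plunger below 0.005 m), for 0.2 s.
3. the plunger is pulled clear of the start hole by the fingers (value of joint plunger above 0.012 m and value of joint jaw below 0.012 m and contact force between the fingers and knob above 1 N), for 0.05 s.
At the end, for the whole second after the job is handed in: Round pegs seated in both bores (4 mm, 20 mm deep, upright); jaw joint 0.037 to 0.043, plunger joint under 0.003, knob still and held by the fingers with over 2 N; slim peg in its rack hole (15 mm); other loose things within 30 mm of their starts (((horizontal distance between peg_a and bore0 below 0.004 m and z of peg_a in the frame of bore0 below -0.02 m and angle between each of peg_a, peg_b's own z axis and vertical below 0.12 rad and horizontal distance between peg_b and bore1 below 0.004 m and z of peg_b in the frame of bore1 below -0.02 m) or (horizontal distance between peg_a and bore1 below 0.004 m and z of peg_a in the frame of bore1 below -0.02 m and angle between each of peg_a, peg_b's own z axis and vertical below 0.12 rad and horizontal distance between peg_b and bore0 below 0.004 m and z of peg_b in the frame of bore0 below -0.02 m)) and value of joint jaw between 0.037 and 0.043 m and value of joint plunger below 0.003 m and contact force between the fingers and knob above 2 N and linear speed of knob below 0.02 m/s and height (world z) of slim_peg below 0.015 m and distance of slim_peg from where it was at the start of the episode below 0.015 m and distance of each of neck, gouge, chisel, thumb_plane, glue_jar, maple_block, mallet from where it was at the start of the episode below 0.03 m); the arm keeps its last pose, push and grip.
It fails at once if a round peg is thrown or dropped from a height (moves faster than 0.7 m/s while no finger touches it) ((linear speed of peg_a above 0.7 m/s and contact force between the fingers and peg_a below 0.3 N) or (linear speed of peg_b above 0.7 m/s and contact force between the fingers and peg_b below 0.3 N)).
It fails at once if the jaw is taken past the next hole (value of joint jaw above 0.06 m).
It fails at once if the slim peg is taken out of the rack (height (world z) of slim_peg above 0.03 m).
It fails at once if a bystander is pushed more than 50 mm (distance of any of neck, gouge, chisel, thumb_plane, glue_jar, maple_block, mallet from where it was at the start of the episode above 0.05 m).
It also fails if it takes over 64 s, if anything falls off the work surface, if the arm or the gripper's body presses on something with over 40 N, if the wrist force passes 120 N, or if a joint passes its speed limit or range.

ROBOT

A 6-joint arm with a two-finger parallel gripper is mounted at the origin on the work surface. World frame = base frame: x ahead of the robot, y to its left, z up, the work surface at z = 0. Lengths are in m, angles in rad, forces in N, time in s.
With the tool pointing down it reaches from about 0.375 to 0.9 m from the base axis. Payload 3.1 kg.
Tool frame: the origin (TCP) lies between the finger pads; the fingertips stand 8 mm ahead of it and the grasp point (between the pads) lies 11 mm behind it; z points along the fingers, y is the line along which they close (so a half turn about z gives the same grasp; the last joint's range is limited). The gripper opens to 87 mm and grips with 3 to 60 N. Pads are 19 mm wide; open, the fingers measure 117 mm over their backs; the gripper's body (75 mm by 190 mm) begins 51 mm behind the grasp point.
Start: joints at [-1.502, 0.527, 1.433, -0, 1.181, -0.178], TCP at [0.153, -0.606, 0.231] pointing down, gripper open.
Joint ranges: [-3.08, 3.08], [-0.75, 2.2], [0.22, 2.44], [-1.43, 4.57], [0, 2.65], [-2.85, 2.85]. Speed limits (rad/s): [2.79, 2.79, 3.14, 3.14, 3.14, 3.14].

INTERFACE

Orientations are given as a 3x3 rotation matrix whose columns are the frame's x, y, z axes.
In Python, from bench import ctrl, camera gives the robot as it stands.
- The arm moves only by the tool servo_tool, never from a script. Its argument "plan" is a list of rows, each an object with "twist": the turn, a rotation vector about the tool's x, y, z in rad, a list of three; "offset": the shift along the tool's x, y, z in cm, a list of three; "claw": the opening, from 0 (shut) to 1 (fully open). In form: [{"twist": [wx, wy, wz], "offset": [x, y, z], "claw": claw}, ...]. A call has 1 to 8 rows; each row shifts and turns the commanded pose from where the row before left it, along the tool's axes as they then stand; what a row does not reach is not made up. A row lasts 1/8 s, in which the tool goes at most 62.5 mm and 10.7 degrees, less where a joint would pass 70% of its speed; a pose out of reach is approached as far as the arm can. A call is refused whole if a number of a shift passes 6.25 or a number of a turn 0.188, either way. A call with a gripper value outside its range is refused whole. The fingers move at their own pace and stop on an object; "grip_force" is the grip in N (left out, the last holds). Time passes only in rows, so rows that do not move let the fingers close. It gives the time, the measured TCP pose, the force, the opening and the grip force at its end, in the units of the state.
- ctrl.get_obs(): the state, without advancing time (a new reading comes with each control period).
- camera(name): name is "side" or "top" or "wrist"; returns a dict with "color" (384x512x3 uint8, red, green, blue), "z_map" (384x512 float32, m along the optical axis (not along the pixel's ray), 0 where there is no reading), "fx", "fy", "cx", "cy" (pixels), "cam_to_world" (4x4, takes a point from camera to world coordinates); the wrist camera has in their place "mount" (4x4, takes a point from camera to tool coordinates, whose origin is the TCP and whose axes are the flange's). Camera axes: x right, y down, z forward; pixel columns grow to the right and rows downward; lengths in m; the calibration is good to about 2 mm. The wrist camera is an equidistant fisheye: a pixel r from the principal point sees the ray r / f radians off the axis. A picture is of the moment at which its call begins: read the wrist's pose just before it.
- ctrl.close_job(): hands the job in; it is judged then, once.
The state is a dict: "clock": time; "joint_positions": joint angles; "qd": joint speeds; "tau": joint torques, N m; "position": TCP position; "tcp_rot": TCP orientation; "force": force on the tool from outside, world axes, zero at the start; "wrist_torque": the same for the moment, N m; "finger_gap": opening from 0.0 (shut) to 1.0 (fully open); "grip_force": force on a finger pad.
Only numpy, scipy, OpenCV 4.12 (cv2) and the standard library are available. Lean on these libraries where they do the work, as an engineer would, in place of code of your own. Each camera call takes 0.05 s, during which the arm holds its last target. There are 200 camera calls.

## Working session

There is one attempt and no reset: what is moved stays moved. The work goes in short steps, Python scripts to look and compute and a tool call to move; the robot and the scene stay as the last step left them, time stands still between calls to the robot, and variables do not carry over. Pictures are saved under pics/ and viewed, at most 10 in all, crops included, and the job is handed in when it is done.

Besides the shell and the picture viewer there is one more tool, called as name([rows], argument=value, ...), one row to a line, values as JSON. servo_tool: Moves the arm, as the interface text tells. Its arguments: {"type":"object","properties":{"plan":{"type":"array"},"grip_force":{"type":"number"}},"required":["plan"]}

```bash
mkdir -p pics; ls; cat > h.py <<'E'
import numpy as np, cv2
from bench import ctrl, camera
def pts(c):
    h,w=c["z_map"].shape; u,v=np.meshgrid(np.arange(w),np.arange(h)); z=c["z_map"]
    P=np.stack([(u-c["cx"])/c["fx"]*z,(v-c["cy"])/c["fy"]*z,z],-1)
    T=np.array(c["cam_to_world"]); return P@T[:3,:3].T+T[:3,3]
def save(n,im): cv2.imwrite("pics/"+n,cv2.cvtColor(im,cv2.COLOR_RGB2BGR))
E
python3 - <<'E'
from h import *
o=ctrl.get_obs(); print({k:np.round(v,3).tolist() for k,v in o.items()})
for n in("top","side"):
    c=camera(n); save(n+"0.png",c["color"]); np.savez("/tmp/"+n,**c); print(n,c["fx"],c["cx"],c["cy"],np.round(c["cam_to_world"],3).tolist())
E
```

```text
pics
{'clock': 0.0, 'joint_positions': [-1.503, 0.528, 1.434, -0.0, 1.181, -0.178], 'qd': [0.001, -0.0, 0.002, 0.0, -0.001, 0.001], 'tau': [0.001, -44.004, -17.659, 0.063, 0.058, -0.0], 'position': [0.153, -0.605, 0.23], 'tcp_rot': [[0.97, 0.244, -0.0], [0.244, -0.97, 0.002], [0.0, -0.002, -1.0]], 'force': [0.963, 0.153, -0.5], 'wrist_torque': [-0.01, -0.017, -0.009], 'grip_force': 0.0, 'finger_gap': 0.999}
top 470.66756704437057 256.32850674392205 196.33397029816084 [[0.002, -0.98, 0.197, 0.297], [-1.0, -0.002, -0.003, -0.003], [0.003, -0.197, -0.98, 1.511], [0.0, 0.0, 0.0, 1.0]]
side 429.73325482489884 255.5275708049703 192.0767298844847 [[0.781, -0.475, 0.405, 0.157], [-0.624, -0.605, 0.494, -0.526], [0.01, -0.639, -0.769, 0.903], [0.0, 0.0, 0.0, 1.0]]
```

View pics/top0.png

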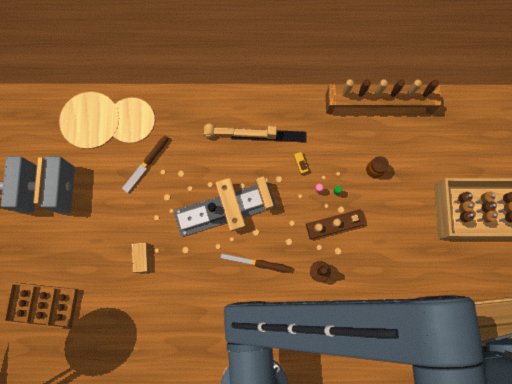

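View pics/side0.png

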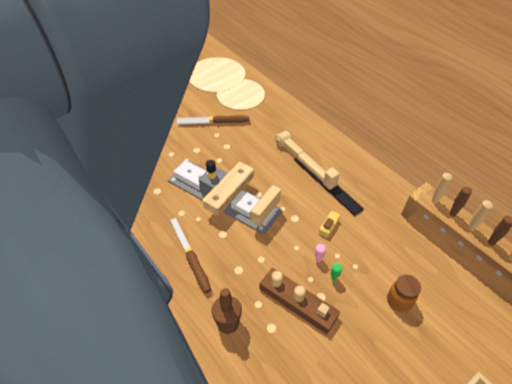

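The top view shows the fixture at about (225,208) with the knob at (212,208), the end block at (264,192) and the crossbar at (230,204). In the rack, the round pegs are at (318,227) and (337,223) and the slim square peg at (355,217). The pink and green look-alikes are at (320,188) and (338,190).

```bash
cat > m.py <<'E'
from h import *
def rect(P,m):
    q=P[m][:,:2].astype(np.float32)*1000; (c,s,a)=cv2.minAreaRect(q); return np.round(c,1),np.round(s,1),round(a,1),len(q)
c=dict(np.load("/tmp/top.npz")); P=pts(c); z=P[...,2]
h,w=z.shape; u,v=np.meshgrid(np.arange(w),np.arange(h))
def box(a,b,cc,d): return (u>=a)&(u<=b)&(v>=cc)&(v<=d)
def big(m):
    n,l,s,_=cv2.connectedComponentsWithStats(m.astype(np.uint8)); return l==1+np.argmax(s[1:,4])
B=box(300,372,205,242)
print("rack",rect(P,B&(z>.022)&(z<.036)))
for k,(x,y) in {"p1":(318,227),"p2":(337,223),"slim":(355,217)}.items():
    m=box(x-9,x+9,y-9,y+9)&(z>.042)&(z<.07); print(k,np.round(P[m].mean(0),4),m.sum(),z[m].max())
F=box(170,278,170,240)
m=big(F&(z>.055)&(z<.068)); print("jaw",rect(P,m))
print("endblock",rect(P,big(F&(z>.074)&(z<.085)&(u>250))))
m=F&(z>.1)&(z<.12)&(u<225); print("knob",np.round(P[m].mean(0),4),m.sum(),z[m])
print("foot",rect(P,F&(z>.005)))
E
python3 m.py
```

```text
rack (array([ 506.9, -258.2]), array([ 51.1, 181. ]), 14.9, 715)
p1 [ 0.4899 -0.1993  0.0595] 50 0.06816764165503808
p2 [ 0.5055 -0.2569  0.0591] 53 0.06894709265665533
slim [ 0.5215 -0.3153  0.0492] 38 0.054558876140726076
jaw (array([555.5, 101.8]), array([160.9, 101.7]), 17.8, 954)
endblock (array([597.5, -31.3]), array([100.1,  28.7]), 18.1, 260)
knob [0.5458 0.1288 0.1111] 58 [0.11497601 0.11070715 0.10999586 0.1066583  0.10521987 0.10780355
 0.11624506 0.1115998  0.10988996 0.10998304 0.10927134 0.11123382
 0.11397772 0.11012545 0.11021493 0.11009353 0.10643179 0.11256573
 0.11345011 0.11398067 0.10665977 0.11076165 0.11148137 0.11282976
 0.11609539 0.11103713 0.11080872 0.11289563 0.11093889 0.11134851
 0.11667966 0.11129431 0.10731374 0.11461995 0.11665311 0.11266377
 0.11171823 0.1085657  0.10903846 0.11409783 0.11471354 0.10927334
 0.11426153 0.11342507 0.10751807 0.11253393 0.10771305 0.11416237
 0.1108202  0.11328498 0.10888435 0.1106959  0.1058636  0.10962154
 0.11383785 0.11326032 0.10811824 0.10125108]
foot (array([493. ,  98.3]), array([350., 391.]), 89.6, 3339)
```

```bash
cat >> h.py <<'E'
def to(x,y,z):
    o=ctrl.get_obs(); R=np.array(o["tcp_rot"]); p=np.array(o["position"])
    print("t",round(o["clock"],2),"p",np.round(p,4),"F",np.round(o["force"],1),"gap",round(o["finger_gap"],3),"gf",round(o["grip_force"],1),"yaw_y",np.round(np.degrees(np.arctan2(R[1,1],R[0,1])),2),"tilt",np.round(R[:2,2],4),"-> cm",np.round(R.T@(np.array([x,y,z])-p)*100,2))
def wray(c,u,v):  # fisheye pixel -> world ray, call right after camera
    o=ctrl.get_obs(); R=np.array(o["tcp_rot"]); p=np.array(o["position"]); M=np.array(c["mount"])
    a=(u-c["cx"])/c["fx"]; b=(v-c["cy"])/c["fy"]; t=np.hypot(a,b); s=np.where(t>1e-9,np.sin(t)/np.maximum(t,1e-9),1)
    d=np.stack([a*s,b*s,np.cos(t)],-1)@M[:3,:3].T@R.T
    return p+R@M[:3,3],d
def onz(c,u,v,z):
    o,d=wray(c,np.asarray(u,float),np.asarray(v,float)); return o+d*((z-o[2])/d[...,2])[...,None]
E
python3 -c "
from h import *
to(.4975,-.228,.2)"
```

```text
t 0.1 p [ 0.1526 -0.6054  0.2297] F [ 0.8 -1.   0.3] gap 0.999 gf 0.0 yaw_y -75.86 tilt [-0.0001  0.0019] -> cm [ 42.66 -28.17   3.04]
```

servo_tool([
  {"twist": [0, 0, 0], "offset": [2.5, -1.6, 0.2], "claw": 0.47},
  {"twist": [0, 0, 0], "offset": [4.8, -3.2, 0.2], "claw": 0.47},
  {"twist": [0, 0, 0], "offset": [4.8, -3.2, 0.2], "claw": 0.47},
  {"twist": [0, 0, 0], "offset": [4.8, -3.2, 0.2], "claw": 0.47},
  {"twist": [0, 0, 0], "offset": [4.8, -3.2, 0.2], "claw": 0.47},
  {"twist": [0, 0, 0], "offset": [4.8, -3.2, 0.2], "claw": 0.47},
  {"twist": [0, 0, 0], "offset": [4.8, -3.2, 0.2], "claw": 0.47},
  {"twist": [0, 0, 0], "offset": [4.8, -3.2, 0.2], "claw": 0.47},
], grip_force=20)

```text
clock: 1.1
position: [0.4451, -0.2836, 0.2143]
tcp_rot: [[0.97, 0.244, -0.0], [0.244, -0.97, 0.0], [-0.0, -0.0, -1.0]]
force: [0.4, -0.6, -0.2]
finger_gap: 0.472
grip_force: 0.0
```

```bash
python3 -c "
from h import *
to(.4975,-.228,.2)"
```

```text
t 1.1 p [ 0.4451 -0.2836  0.2143] F [ 0.4 -0.6 -0.2] gap 0.472 gf 0.0 yaw_y -75.87 tilt [-0.0002  0.0002] -> cm [ 6.44 -4.11  1.43]
```

servo_tool([
  {"twist": [0, 0, 0], "offset": [3.2, -2.0, 0.7], "claw": 0.47},
  {"twist": [0, 0, 0], "offset": [2.6, -1.6, 0.7], "claw": 0.47},
  {"twist": [0, 0, 0], "offset": [0, 0, 0], "claw": 0.47},
  {"twist": [0, 0, 0], "offset": [0, 0, 0], "claw": 0.47},
])

```text
clock: 1.6
position: [0.4911, -0.2363, 0.2004]
tcp_rot: [[0.97, 0.245, -0.001], [0.245, -0.97, -0.0], [-0.001, -0.0, -1.0]]
force: [0.7, -0.9, 0.5]
finger_gap: 0.47
grip_force: 0.0
```

```bash
python3 - <<'E'
from h import *
to(.4899,-.1993,.1)
c=camera("wrist"); save("w1.png",c["color"]); np.savez("/tmp/w1",**c,obs_p=ctrl.get_obs()["position"]); print(c["fx"],c["cx"],c["cy"],np.round(c["mount"],3).tolist())
E
```

```text
t 1.6 p [ 0.4911 -0.2363  0.2004] F [ 0.7 -0.9  0.5] gap 0.47 gf 0.0 yaw_y -75.84 tilt [-0.0008 -0.0001] -> cm [ 0.79 -3.62 10.04]
297.3186396354542 254.38765384944216 194.01612325154855 [[0.001, -0.971, -0.241, 0.065], [1.0, 0.001, 0.001, -0.001], [-0.001, -0.241, 0.971, -0.155], [0.0, 0.0, 0.0, 1.0]]
```

View pics/w1.png

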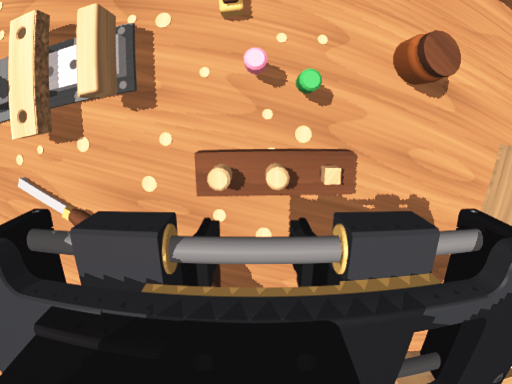

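The wrist view shows the round heads at about (219,178) and (277,177) and the slim peg at (332,176). The crossbar bores are dark spots at about (21,116) and (27,18).

```bash
cat > pk.py <<'E'
from h import *
import sys
def heads(c,roi,z):
    a,b,e,f=roi; hsv=cv2.cvtColor(c["color"],cv2.COLOR_RGB2HSV)[e:f,a:b]
    m=cv2.inRange(hsv,(8,40,165),(30,160,255)); m=cv2.morphologyEx(m,cv2.MORPH_OPEN,np.ones((3,3)))
    n,l,s,ce=cv2.connectedComponentsWithStats(m)
    for i in range(1,n):
        if s[i,4]>60:
            u,v=ce[i][0]+a,ce[i][1]+e; print("px",round(u,1),round(v,1),"wh",s[i,2:].tolist(),"on z",np.round(onz(c,u,v,z),4))
if __name__=="__main__":
    c=dict(np.load("/tmp/w1.npz")); heads(c,(195,360,150,198),.062)
    for u,v in((21,116),(27,18)): print("bore",np.round(onz(c,u,v,.063),4))
E
python3 pk.py
```

```text
px 355.4 178.8 wh [18, 48, 257] on z [ 0.5252 -0.3366  0.062 ]
px 276.0 176.6 wh [24, 27, 495] on z [ 0.5063 -0.2549  0.062 ]
px 218.0 178.1 wh [23, 26, 460] on z [ 0.4905 -0.1986  0.062 ]
px 330.9 175.5 wh [20, 18, 338] on z [ 0.5217 -0.3095  0.062 ]
px 241.6 195.5 wh [95, 15, 260] on z [ 0.4788 -0.226   0.062 ]
px 308.8 195.6 wh [17, 4, 64] on z [ 0.4956 -0.293   0.062 ]
bore [0.5093 0.0634 0.063 ]
bore [0.6333 0.0912 0.063 ]
```

servo_tool([
  {"twist": [0, 0, 0], "offset": [0.4, -1.8, 3], "claw": 0.47},
  {"twist": [0, 0, 0], "offset": [0.4, -1.8, 4], "claw": 0.47},
  {"twist": [0, 0, 0], "offset": [0, 0, 1], "claw": 0.47},
  {"twist": [0, 0, 0], "offset": [0, 0, 0], "claw": 0.47},
])

```text
clock: 2.15
position: [0.4906, -0.2005, 0.1206]
tcp_rot: [[0.97, 0.243, 0.0], [0.243, -0.97, -0.0], [-0.0, 0.0, -1.0]]
force: [-0.1, 0.1, 0.2]
finger_gap: 0.473
grip_force: 0.0
```

```bash
python3 - <<'E'
from h import *
from pk import heads
to(.4903,-.199,.041)
c=camera("wrist"); save("w2.png",c["color"]); np.savez("/tmp/w2",**c)
x=onz(c,[0],[0],.1)
p,d=wray(c,256.,190.); R=np.array(ctrl.get_obs()["tcp_rot"])
heads(c,(120,400,90,260),.062)
E
```

```text
t 2.15 p [ 0.4906 -0.2005  0.1206] F [-0.1  0.1  0.2] gap 0.473 gf 0.0 yaw_y -75.92 tilt [ 0.0001 -0.0004] -> cm [ 0.01 -0.16  7.96]
px 243.1 142.8 wh [280, 146, 24858] on z [ 0.5378 -0.1805  0.062 ]
px 252.1 205.3 wh [29, 37, 741] on z [ 0.4941 -0.1981  0.062 ]
px 325.9 202.4 wh [35, 36, 746] on z [ 0.5099 -0.2522  0.062 ]
px 389.9 199.1 wh [23, 22, 364] on z [ 0.5254 -0.3042  0.062 ]
px 341.9 240.7 wh [15, 35, 286] on z [ 0.4826 -0.2753  0.062 ]
px 239.0 231.8 wh [39, 10, 347] on z [ 0.471  -0.1934  0.062 ]
```

```bash
python3 - <<'E'
import cv2
i=cv2.imread("pics/w2.png")[130:270,170:370]; cv2.imwrite("pics/w2c.png",cv2.resize(i,None,fx=4,fy=4,interpolation=0))
E
```

```text
(no output)
```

View pics/w2c.png

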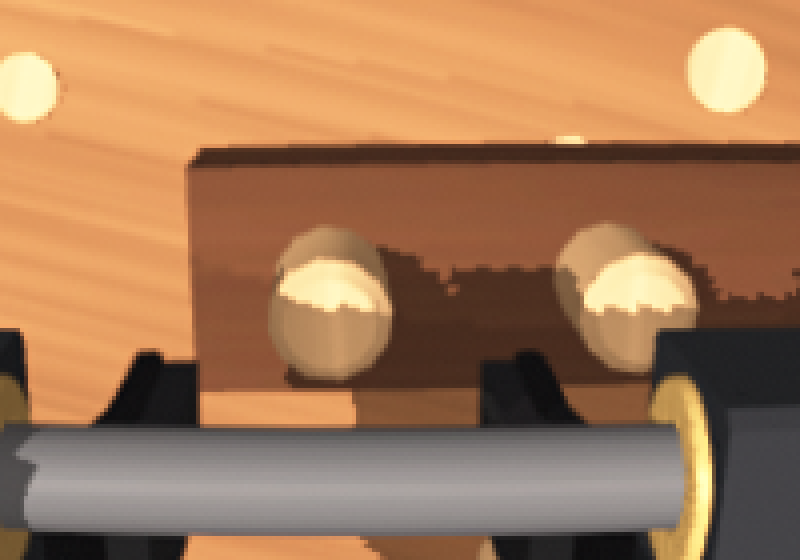

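The near peg's top face is centred at about (252.8,210), between the two fingers, partly in the gripper's shadow.

```bash
python3 - <<'E'
from h import *
c=dict(np.load("/tmp/w2.npz")); q=onz(c,252.8,210.,.062); print(q); to(q[0],q[1],.041)
q=onz(c,170+640/4,130+314/4,.062); print("p2",q)
E
```

```text
[ 0.49065722 -0.19950662  0.062     ]
t 2.2 p [ 0.4913 -0.2009  0.1214] F [0.4 0.6 0.8] gap 0.477 gf 0.0 yaw_y -75.93 tilt [ 0.0018 -0.0015] -> cm [-0.04 -0.17  8.04]
p2 [ 0.50601078 -0.25686843  0.062     ]
```

servo_tool([
  {"twist": [0, 0, 0], "offset": [0, -0.1, 3], "claw": 0.47},
  {"twist": [0, 0, 0], "offset": [0, 0, 3], "claw": 0.47},
  {"twist": [0, 0, 0], "offset": [0, 0, 2], "claw": 0.47},
  {"twist": [0, 0, 0], "offset": [0, 0, 0], "claw": 0.2},
  {"twist": [0, 0, 0], "offset": [0, 0, 0], "claw": 0.1},
  {"twist": [0, 0, 0], "offset": [0, 0, 0], "claw": 0.1},
  {"twist": [0, 0, 0], "offset": [0, 0, 0], "claw": 0.1},
], grip_force=20)

```text
clock: 3.08
position: [0.4914, -0.1992, 0.0419]
tcp_rot: [[0.97, 0.245, 0.003], [0.245, -0.97, -0.002], [0.002, 0.003, -1.0]]
force: [-0.4, -1.2, 5.4]
finger_gap: 0.269
grip_force: 20.0
```

servo_tool([
  {"twist": [0, 0, 0], "offset": [0, 0, -2], "claw": 0.1},
  {"twist": [0, 0, 0], "offset": [0, 0, -4], "claw": 0.1},
  {"twist": [0, 0, 0], "offset": [0, 0, -4], "claw": 0.1},
  {"twist": [0, 0, 0], "offset": [0, 0, -2], "claw": 0.1},
  {"twist": [0, 0, 0], "offset": [0, 0, 0], "claw": 0.1},
])

```text
clock: 3.7
position: [0.4912, -0.1986, 0.1623]
tcp_rot: [[0.97, 0.244, 0.004], [0.244, -0.97, -0.002], [0.003, 0.003, -1.0]]
force: [-1.0, 0.6, -0.1]
finger_gap: 0.266
grip_force: 20.0
```

```bash
python3 -c "
from h import *
to(.615,.0933,.18);to(.51,.0595,.18)"
```

```text
t 3.7 p [ 0.4912 -0.1986  0.1623] F [-1.   0.6 -0.1] gap 0.266 gf 20.0 yaw_y -75.85 tilt [ 0.0035 -0.0023] -> cm [ 19.15 -25.27  -1.79]
t 3.7 p [ 0.4912 -0.1986  0.1623] F [-1.   0.6 -0.1] gap 0.266 gf 20.0 yaw_y -75.85 tilt [ 0.0035 -0.0023] -> cm [  8.14 -24.56  -1.82]
```

servo_tool([
  {"twist": [0, 0, 0], "offset": [1.0, -2.0, -0.2], "claw": 0.1},
  {"twist": [0, 0, 0], "offset": [2.0, -4.0, -0.3], "claw": 0.1},
  {"twist": [0, 0, 0], "offset": [2.0, -4.0, -0.3], "claw": 0.1},
  {"twist": [0, 0, 0], "offset": [2.0, -4.0, -0.3], "claw": 0.1},
  {"twist": [0, 0, 0], "offset": [2.0, -4.0, -0.2], "claw": 0.1},
  {"twist": [0, 0, 0], "offset": [2.0, -4.0, 0], "claw": 0.1},
  {"twist": [0, 0, 0], "offset": [1.0, -3.0, 0], "claw": 0.1},
  {"twist": [0, 0, 0], "offset": [0, 0, 0], "claw": 0.1},
])

```text
clock: 4.7
position: [0.5444, 0.0756, 0.172]
tcp_rot: [[0.969, 0.248, -0.003], [0.248, -0.969, 0.0], [-0.003, -0.001, -1.0]]
force: [0.3, -0.6, -1.3]
finger_gap: 0.269
grip_force: 20.0
```

```bash
python3 - <<'E'
from h import *
to(.615,.0933,.12)
c=camera("wrist"); save("w3.png",c["color"]); np.savez("/tmp/w3",**c)
E
```

```text
t 4.7 p [0.5444 0.0756 0.172 ] F [ 0.3 -0.6 -1.3] gap 0.269 gf 20.0 yaw_y -75.64 tilt [-0.003   0.0004] -> cm [7.29 0.04 5.18]
```

View pics/w3.png

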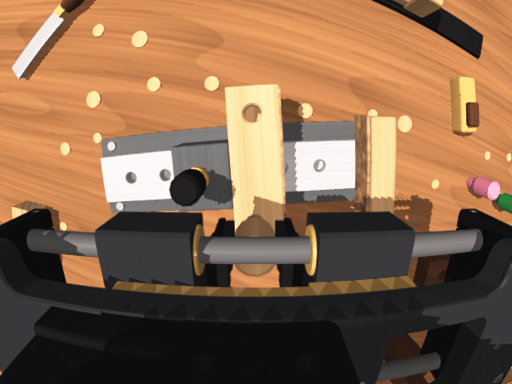

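The crossbar's far bore (bore1) is at about (253,113) and the knob at (187,188). The next rail hole is at about (165,174).

```bash
cat > bore.py <<'E'
from h import *
def bore(c,u0,v0,r=16,z=.063,tag=None):
    hsv=cv2.cvtColor(c["color"],cv2.COLOR_RGB2HSV)[v0-r:v0+r,u0-r:u0+r]; V=hsv[...,2]
    im=cv2.resize(c["color"][v0-r:v0+r,u0-r:u0+r],None,fx=12,fy=12,interpolation=0)
    m=(V<np.median(np.r_[V[0],V[-1]])-35).astype(np.uint8)
    n,l,s,ce=cv2.connectedComponentsWithStats(m)
    i=1+np.argmax(s[1:,4]); a,b,w,h=s[i,:4]; cu,cv=u0-r+a+(w-1)/2,v0-r+b+(h-1)/2
    q=onz(c,cu,cv,z); print("bore px",cu,cv,"wh",w,h,"area",s[i,4],np.round(q,4))
    if tag: save(tag,im)
    return q
E
python3 - <<'E'
from bore import *
c=dict(np.load("/tmp/w3.npz")); q=bore(c,253,113,tag="b1.png"); to(q[0],q[1],.115)
k=c["color"]; g=cv2.cvtColor(k,cv2.COLOR_RGB2GRAY); m=(g[160:212,160:208]<25).astype(np.uint8); print(cv2.connectedComponentsWithStats(m)[2:])
E
```

```text
bore px 251.0 112.5 wh 19 20 area 260 [0.6145 0.0957 0.063 ]
t 4.75 p [0.5446 0.0743 0.1722] F [ 0.1  0.2 -0.5] gap 0.267 gf 20.0 yaw_y -75.72 tilt [-0.0027 -0.0002] -> cm [ 7.32 -0.35  5.7 ]
(array([[   0,    0,   48,   52, 2183],
       [  20,   10,   26,   35,  311],
       [  15,   40,    1,    1,    1],
       [  20,   43,    1,    1,    1]], dtype=int32), array([[21.66788823, 25.89143381],
       [36.39871383, 22.64951768],
       [15.        , 40.        ],
       [20.        , 43.        ]]))
```

View pics/b1.png

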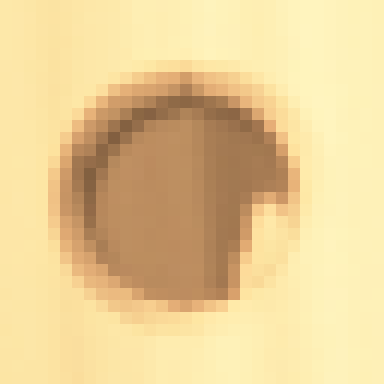

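servo_tool([
  {"twist": [0, 0, 0], "offset": [2.5, -0.1, 1.0], "claw": 0.1},
  {"twist": [0, 0, 0], "offset": [3.0, -0.1, 2.0], "claw": 0.1},
  {"twist": [0, 0, 0], "offset": [1.8, -0.05, 2.0], "claw": 0.1},
  {"twist": [0, 0, 0], "offset": [0, 0, 1.0], "claw": 0.1},
  {"twist": [0, 0, 0], "offset": [0, 0, 0], "claw": 0.1},
  {"twist": [0, 0, 0], "offset": [0, 0, 0], "claw": 0.1},
])

```text
clock: 5.5
position: [0.6152, 0.0932, 0.114]
tcp_rot: [[0.97, 0.244, -0.0], [0.244, -0.97, -0.0], [-0.0, 0.0, -1.0]]
force: [-0.4, -0.9, -0.0]
finger_gap: 0.272
grip_force: 20.0
```

```bash
python3 - <<'E'
from h import *
to(.6147,.0948,.075)
c=camera("wrist"); save("w4.png",c["color"]); np.savez("/tmp/w4",**c)
d=camera("side"); a=cv2.resize(c["color"][110:310,150:380],None,fx=2.4,fy=2.4,interpolation=0); b=cv2.resize(d["color"][120:240,150:260],None,fx=2.2,fy=4,interpolation=0)[:480]
save("w4c.png",np.hstack([a,b]))
E
```

```text
t 5.5 p [0.6152 0.0932 0.114 ] F [-0.4 -0.9 -0. ] gap 0.272 gf 20.0 yaw_y -75.9 tilt [-0.0002 -0.0001] -> cm [-0.01 -0.17  3.9 ]
```

View pics/w4c.png

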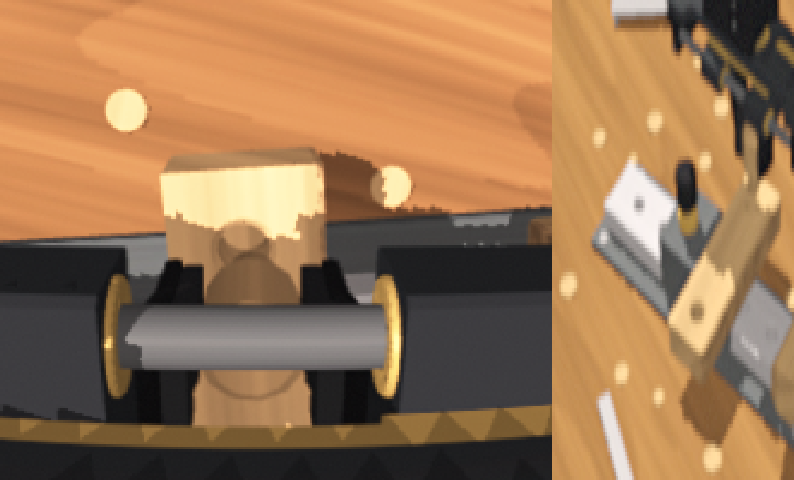

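The bore's far rim shows at about (251,202), just beyond the held head, whose top is centred at about (256,246).

```bash
python3 - <<'E'
from h import *
c=dict(np.load("/tmp/w4.npz")); o=ctrl.get_obs(); R=np.array(o["tcp_rot"]);p=np.array(o["position"])
for n,u,v,z in(("rim",251.2,202.1,.063),("head c",256.2,110+328/2.4,p[2]+.021),("head far",256.2,110+255/2.4,p[2]+.021),("head near",256.2,110+400/2.4,p[2]+.021)):
    q=onz(c,u,v,z); print(n,np.round(q,4),"tool mm",np.round(R.T@(q-p)*1000,1))
E
```

```text
rim [0.6228 0.0981 0.063 ] tool mm [ 8.  -2.7 51.5]
head c [0.621  0.0944 0.1355] tool mm [  5.3   0.4 -21. ]
head far [0.6362 0.0983 0.1355] tool mm [ 21.1   0.3 -21. ]
head near [0.6045 0.0902 0.1355] tool mm [-11.7   0.4 -21. ]
```

```bash
python3 - <<'E'
from h import *
c=dict(np.load("/tmp/w4.npz")); o=ctrl.get_obs(); R=np.array(o["tcp_rot"]);p=np.array(o["position"])
for n,u,v,z in(("head c",256.2,110+349/2.4,p[2]+.021),("near",256.2,110+400/2.4,p[2]+.021)):
    q=onz(c,u,v,z); print(n,np.round(R.T@(q-p)*1000,1))
hsv=cv2.cvtColor(c["color"],cv2.COLOR_RGB2HSV)
print([int(x) for x in hsv[190:215,251,2]],[int(x) for x in hsv[206,238:268,2]]) 
E
```

```text
head c [  0.6   0.4 -21. ]
near [-11.7   0.4 -21. ]
[255, 255, 255, 255, 255, 255, 255, 255, 255, 255, 254, 240, 209, 206, 194, 193, 194, 195, 195, 195, 195, 195, 194, 177, 139] [168, 175, 164, 156, 163, 185, 193, 194, 192, 192, 192, 193, 195, 194, 189, 177, 170, 167, 166, 167, 182, 227, 252, 254, 254, 255, 255, 255, 255, 255]
```

servo_tool([
  {"twist": [0, 0, 0], "offset": [-0.1, -0.27, 0.6], "claw": 0.1},
  {"twist": [0, 0, 0], "offset": [0, 0, 0.8], "claw": 0.1},
  {"twist": [0, 0, 0], "offset": [0, 0, 0.5], "claw": 0.1},
  {"twist": [0, 0, 0], "offset": [0, 0, 0.3], "claw": 0.1},
  {"twist": [0, 0, 0], "offset": [0, 0, 0], "claw": 0.1},
])

```text
clock: 6.22
position: [0.6145, 0.0961, 0.0912]
tcp_rot: [[0.97, 0.244, 0.001], [0.244, -0.97, -0.0], [0.0, 0.0, -1.0]]
force: [0.4, -0.0, -0.2]
finger_gap: 0.271
grip_force: 20.0
```

servo_tool([
  {"twist": [0, 0, 0], "offset": [0, 0, 0.5], "claw": 0.1},
  {"twist": [0, 0, 0], "offset": [0, 0, 0.5], "claw": 0.1},
  {"twist": [0, 0, 0], "offset": [0, 0, 0.4], "claw": 0.1},
  {"twist": [0, 0, 0], "offset": [0, 0, 0.2], "claw": 0.1},
  {"twist": [0, 0, 0], "offset": [0, 0, 0], "claw": 0.1},
])

```text
clock: 6.85
position: [0.6145, 0.0961, 0.0754]
tcp_rot: [[0.97, 0.244, 0.001], [0.244, -0.97, -0.0], [0.001, 0.0, -1.0]]
force: [3.6, -1.3, -2.3]
finger_gap: 0.269
grip_force: 20.0
```

servo_tool([
  {"twist": [0, 0, 0], "offset": [0, 0, 0.1], "claw": 0.1},
  {"twist": [0, 0, 0], "offset": [0, 0, 0.05], "claw": 0.1},
  {"twist": [0, 0, 0], "offset": [0, 0, 0], "claw": 0.47},
  {"twist": [0, 0, 0], "offset": [0, 0, 0], "claw": 0.47},
  {"twist": [0, 0, 0], "offset": [0, 0, 0], "claw": 0.47},
  {"twist": [0, 0, 0], "offset": [0, 0, 0], "claw": 0.47},
])

```text
clock: 7.6
position: [0.6136, 0.0962, 0.0737]
tcp_rot: [[0.97, 0.244, -0.001], [0.244, -0.97, 0.0], [-0.001, -0.0, -1.0]]
force: [0.4, 0.2, 0.1]
finger_gap: 0.469
grip_force: 0.0
```

servo_tool([
  {"twist": [0, 0, 0], "offset": [0, 0, -2], "claw": 0.47},
  {"twist": [0, 0, 0], "offset": [0, 0, -3], "claw": 0.47},
  {"twist": [0, 0, 0], "offset": [0, 0, -4], "claw": 0.47},
  {"twist": [0, 0, 0], "offset": [-4, 4, 0], "claw": 0.47},
  {"twist": [0, 0, 0], "offset": [-3, 4, 0], "claw": 0.47},
  {"twist": [0, 0, 0], "offset": [-2, 3, 0], "claw": 0.47},
  {"twist": [0, 0, 0], "offset": [0, 0, 0], "claw": 0.47},
])

```text
clock: 8.48
position: [0.5529, -0.0345, 0.1641]
tcp_rot: [[0.971, 0.241, -0.001], [0.241, -0.971, 0.0], [-0.001, -0.0, -1.0]]
force: [-0.0, -0.7, 0.0]
finger_gap: 0.467
grip_force: 0.0
```

```bash
python3 - <<'E'
from h import *
to(.506,-.2569,.16)
c=camera("top"); P=pts(c); z=P[...,2]
m=(np.hypot(P[...,0]-.6145,P[...,1]-.0957)<.02)&(z>.085)&(z<.115); print("peg in bore top",np.round(np.median(P[m],0),4),m.sum(), z[m][:12].round(3))
h=cv2.resize(c["color"][170:250,170:280],None,fx=5,fy=5,interpolation=0); save("t2.png",h)
E
```

```text
t 8.47 p [ 0.5529 -0.0345  0.1641] F [-0.  -0.7  0. ] gap 0.467 gf 0.0 yaw_y -76.08 tilt [-0.0008  0.    ] -> cm [-9.9  20.46  0.41]
peg in bore top [0.6137 0.0933 0.0943] 47 [0.091 0.095 0.093 0.098 0.095 0.093 0.093 0.096 0.092 0.092 0.096 0.09 ]
```

servo_tool([
  {"twist": [0, 0, 0], "offset": [-2, 4.1, 0], "claw": 0.47},
  {"twist": [0, 0, 0], "offset": [-2, 4.1, 0], "claw": 0.47},
  {"twist": [0, 0, 0], "offset": [-2, 4.1, 0.4], "claw": 0.47},
  {"twist": [0, 0, 0], "offset": [-2, 4.1, 2], "claw": 0.47},
  {"twist": [0, 0, 0], "offset": [-1.9, 4.1, 2], "claw": 0.47},
  {"twist": [0, 0, 0], "offset": [0, 0, 0], "claw": 0.47},
  {"twist": [0, 0, 0], "offset": [0, 0, 0], "claw": 0.47},
])

```text
clock: 9.4
position: [0.5083, -0.2542, 0.1199]
tcp_rot: [[0.97, 0.245, -0.0], [0.245, -0.97, 0.001], [-0.0, -0.001, -1.0]]
force: [-0.9, 0.6, -0.2]
finger_gap: 0.468
grip_force: 0.0
```

```bash
python3 - <<'E'
from h import *
to(.506,-.2569,.0415)
E
```

```text
t 9.4 p [ 0.5083 -0.2542  0.1199] F [-0.9  0.6 -0.2] gap 0.468 gf 0.0 yaw_y -75.82 tilt [-0.0004  0.0011] -> cm [-0.28  0.21  7.84]
```

servo_tool([
  {"twist": [0, 0, 0], "offset": [-0.28, 0.2, 2.8], "claw": 0.47},
  {"twist": [0, 0, 0], "offset": [0, 0, 3], "claw": 0.47},
  {"twist": [0, 0, 0], "offset": [0, 0, 2], "claw": 0.47},
  {"twist": [0, 0, 0], "offset": [0, 0, 0], "claw": 0.2},
  {"twist": [0, 0, 0], "offset": [0, 0, 0], "claw": 0.1},
  {"twist": [0, 0, 0], "offset": [0, 0, 0], "claw": 0.1},
  {"twist": [0, 0, 0], "offset": [0, 0, 0], "claw": 0.1},
], grip_force=20)

```text
clock: 10.28
position: [0.5065, -0.2581, 0.0432]
tcp_rot: [[0.97, 0.244, 0.002], [0.244, -0.97, -0.001], [0.002, 0.001, -1.0]]
force: [1.5, 2.5, 3.9]
finger_gap: 0.272
grip_force: 20.0
```

servo_tool([
  {"twist": [0, 0, 0], "offset": [0, 0, -2], "claw": 0.1},
  {"twist": [0, 0, 0], "offset": [0, 0, -4], "claw": 0.1},
  {"twist": [0, 0, 0], "offset": [0, 0, -4], "claw": 0.1},
  {"twist": [0, 0, 0], "offset": [0, 0, -2], "claw": 0.1},
  {"twist": [0, 0, 0], "offset": [0, 0, 0], "claw": 0.1},
])

```text
clock: 10.9
position: [0.5065, -0.259, 0.1641]
tcp_rot: [[0.97, 0.244, 0.004], [0.244, -0.97, -0.003], [0.003, 0.004, -1.0]]
force: [-0.2, 0.2, -0.5]
finger_gap: 0.27
grip_force: 20.0
```

```bash
python3 -c "
from h import *
to(.4593,.048,.17)"
```

```text
t 10.9 p [ 0.5065 -0.259   0.1641] F [-0.2  0.2 -0.5] gap 0.27 gf 20.0 yaw_y -75.87 tilt [ 0.0037 -0.003 ] -> cm [  2.92 -30.92  -0.7 ]
```

servo_tool([
  {"twist": [0, 0, 0], "offset": [0, -2.1, -0.2], "claw": 0.1},
  {"twist": [0, 0, 0], "offset": [0.2, -5, -0.2], "claw": 0.1},
  {"twist": [0, 0, 0], "offset": [0.2, -5, -0.2], "claw": 0.1},
  {"twist": [0, 0, 0], "offset": [0.2, -5, 0], "claw": 0.1},
  {"twist": [0, 0, 0], "offset": [0.2, -5, 0], "claw": 0.1},
  {"twist": [0, 0, 0], "offset": [0.2, -5, 0], "claw": 0.1},
  {"twist": [0, 0, 0], "offset": [0.1, -4, 0], "claw": 0.1},
  {"twist": [0, 0, 0], "offset": [0, 0, 0], "claw": 0.1},
])

```text
clock: 11.9
position: [0.4364, 0.0494, 0.1668]
tcp_rot: [[0.968, 0.249, -0.006], [0.249, -0.968, 0.001], [-0.005, -0.003, -1.0]]
force: [-0.5, 0.8, 0.4]
finger_gap: 0.267
grip_force: 20.0
```

servo_tool([
  {"twist": [0, 0, 0], "offset": [0, 0, 0], "claw": 0.1},
  {"twist": [0, 0, 0], "offset": [0, 0, 0], "claw": 0.1},
])

```text
clock: 12.15
position: [0.4404, 0.0455, 0.1677]
tcp_rot: [[0.97, 0.243, -0.0], [0.243, -0.97, -0.0], [-0.0, -0.0, -1.0]]
force: [0.2, 0.4, -0.4]
finger_gap: 0.267
grip_force: 20.0
```

```bash
python3 - <<'E'
from bore import *
o=ctrl.get_obs(); c=camera("wrist"); save("w5.png",c["color"]); np.savez("/tmp/w5",**c)
# predicted pixel of bore0 by scan
u,v=np.meshgrid(np.arange(200.,320),np.arange(60.,200)); q=onz(c,u,v,.063); d=np.hypot(q[...,0]-.5095,q[...,1]-.0622); i=np.unravel_index(d.argmin(),d.shape); print("pred px",u[i],v[i])
b=bore(c,int(u[i]),int(v[i]),r=18,tag="b0.png"); to(b[0],b[1],.114)
E
```

```text
pred px 255.0 115.0
bore px 254.0 114.5 wh 19 20 area 272 [0.5096 0.0635 0.063 ]
t 12.2 p [0.4405 0.0453 0.1678] F [-0.   0.5 -0.2] gap 0.27 gf 20.0 yaw_y -75.95 tilt [-0.0003 -0.0001] -> cm [ 7.15 -0.08  5.38]
```

View pics/w5.png

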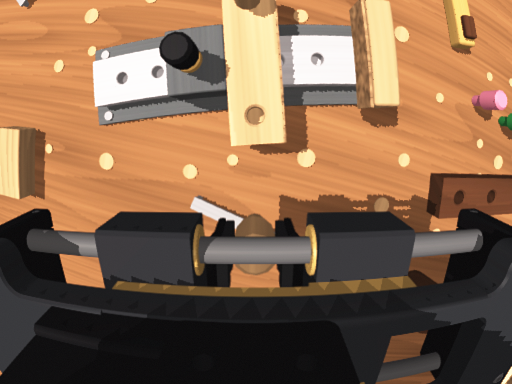

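bore0 shows clearly at about (254,114); its measured position matches the prediction to 1 mm.

servo_tool([
  {"twist": [0, 0, 0], "offset": [2.4, 0, 1.0], "claw": 0.1},
  {"twist": [0, 0, 0], "offset": [3.0, -0.08, 2.0], "claw": 0.1},
  {"twist": [0, 0, 0], "offset": [1.75, 0, 2.0], "claw": 0.1},
  {"twist": [0, 0, 0], "offset": [0, 0, 0.6], "claw": 0.1},
  {"twist": [0, 0, 0], "offset": [0, 0, 0], "claw": 0.1},
  {"twist": [0, 0, 0], "offset": [0, 0, 0], "claw": 0.1},
  {"twist": [0, 0, 0], "offset": [0, 0, 0], "claw": 0.1},
])

```text
clock: 13.08
position: [0.5093, 0.0642, 0.1128]
tcp_rot: [[0.97, 0.244, 0.001], [0.244, -0.97, -0.0], [0.001, 0.0, -1.0]]
force: [-0.6, 0.0, -0.3]
finger_gap: 0.272
grip_force: 20.0
```

```bash
python3 -c "
from h import *
to(.5096,.0634,.092)"
```

```text
t 13.07 p [0.5093 0.0642 0.1128] F [-0.6  0.  -0.3] gap 0.272 gf 20.0 yaw_y -75.88 tilt [ 0.001  -0.0001] -> cm [0.01 0.09 2.08]
```

servo_tool([
  {"twist": [0, 0, 0], "offset": [0, 0.06, 0.5], "claw": 0.1},
  {"twist": [0, 0, 0], "offset": [0, 0, 0.7], "claw": 0.1},
  {"twist": [0, 0, 0], "offset": [0, 0, 0.5], "claw": 0.1},
  {"twist": [0, 0, 0], "offset": [0, 0, 0.3], "claw": 0.1},
  {"twist": [0, 0, 0], "offset": [0, 0, 0], "claw": 0.1},
])

```text
clock: 13.7
position: [0.5099, 0.0637, 0.0917]
tcp_rot: [[0.97, 0.244, 0.0], [0.244, -0.97, -0.0], [0.0, 0.0, -1.0]]
force: [-0.0, -1.2, -1.0]
finger_gap: 0.268
grip_force: 20.0
```

servo_tool([
  {"twist": [0, 0, 0], "offset": [0, 0, 0.5], "claw": 0.1},
  {"twist": [0, 0, 0], "offset": [0, 0, 0.5], "claw": 0.1},
  {"twist": [0, 0, 0], "offset": [0, 0, 0.4], "claw": 0.1},
  {"twist": [0, 0, 0], "offset": [0, 0, 0.2], "claw": 0.1},
  {"twist": [0, 0, 0], "offset": [0, 0, 0.1], "claw": 0.1},
  {"twist": [0, 0, 0], "offset": [0, 0, 0], "claw": 0.1},
])

```text
clock: 14.45
position: [0.5097, 0.0639, 0.0762]
tcp_rot: [[0.97, 0.245, 0.001], [0.245, -0.97, -0.0], [0.001, 0.0, -1.0]]
force: [-0.1, -0.6, 9.7]
finger_gap: 0.268
grip_force: 20.0
```

servo_tool([
  {"twist": [0, 0, 0], "offset": [0, 0, 0], "claw": 0.47},
  {"twist": [0, 0, 0], "offset": [0, 0, 0], "claw": 0.47},
  {"twist": [0, 0, 0], "offset": [0, 0, 0], "claw": 0.47},
  {"twist": [0, 0, 0], "offset": [0, 0, 0], "claw": 0.47},
  {"twist": [0, 0, 0], "offset": [0, 0, -2], "claw": 0.47},
  {"twist": [0, 0, 0], "offset": [0, 0, -4], "claw": 0.47},
  {"twist": [0, 0, 0], "offset": [0, 0, -4], "claw": 0.47},
  {"twist": [0, 0, 0], "offset": [0, 0, -2], "claw": 0.47},
])

```text
clock: 15.45
position: [0.5104, 0.0638, 0.1971]
tcp_rot: [[0.97, 0.244, 0.003], [0.244, -0.97, -0.0], [0.003, 0.001, -1.0]]
force: [0.1, 0.2, 0.4]
finger_gap: 0.473
grip_force: 0.0
```

servo_tool([
  {"twist": [0, 0, 0], "offset": [0, -3, 0], "claw": 0.6},
  {"twist": [0, 0, 0], "offset": [0, -3, 0], "claw": 0.6},
  {"twist": [0, 0, 0], "offset": [0, 0, 0], "claw": 0.6},
  {"twist": [0, 0, 0], "offset": [0, 0, 0], "claw": 0.6},
  {"twist": [0, 0, 0], "offset": [0, 0, 0], "claw": 0.6},
])

```text
clock: 16.08
position: [0.4953, 0.1213, 0.1949]
tcp_rot: [[0.97, 0.243, 0.0], [0.243, -0.97, -0.0], [-0.0, 0.0, -1.0]]
force: [0.2, -0.7, -0.6]
finger_gap: 0.598
grip_force: 0.0
```

```bash
python3 - <<'E'
from h import *
to(.545,.1322,.15)
c=camera("wrist"); np.savez("/tmp/w6",**c); save("w6.png",cv2.resize(c["color"][60:330,120:380],None,fx=2.2,fy=2.2,interpolation=0))
E
```

```text
t 16.07 p [0.4953 0.1213 0.1949] F [ 0.2 -0.7 -0.6] gap 0.598 gf 0.0 yaw_y -75.91 tilt [ 0.     -0.0002] -> cm [5.09 0.15 4.49]
```

View pics/w6.png

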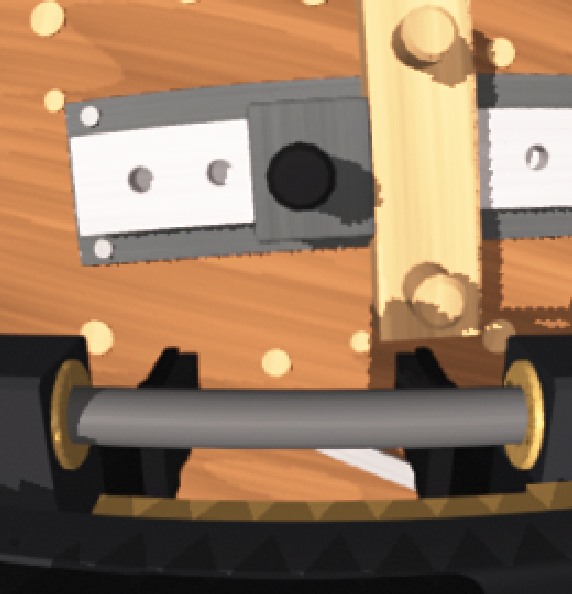

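Both pegs look seated. The knob top is centred at crop (301,175), full-image (256.8,139.5), and the next hole is at crop (219,172).

```bash
python3 - <<'E'
from h import *
c=dict(np.load("/tmp/w6.npz"))
f=lambda x,y,z: np.round(onz(c,120+x/2.2-.3,60+y/2.2-.3,z),4)
k=f(301,175,.112); print("knob",k); to(k[0],k[1],.087)
print("pegs",f(429,32,.095),f(438,300,.095),"hole",f(141,180,.03),f(219,172,.03),f(537,157,.03))
E
```

```text
knob [0.5452 0.1325 0.112 ]
t 16.12 p [0.4953 0.1213 0.1949] F [ 0.1 -0.3  0.2] gap 0.598 gf 0.0 yaw_y -75.92 tilt [-0.     -0.0002] -> cm [ 5.12  0.12 10.79]
pegs [0.6121 0.0978 0.095 ] [0.5094 0.0655 0.095 ] hole [0.5199 0.2073 0.03  ] [0.5325 0.17   0.03  ] [0.5816 0.0172 0.03  ]
```

servo_tool([
  {"twist": [0, 0, 0], "offset": [2.6, 0.12, 1], "claw": 0.6},
  {"twist": [0, 0, 0], "offset": [2.5, 0, 2], "claw": 0.6},
  {"twist": [0, 0, 0], "offset": [0, 0, 0], "claw": 0.6},
  {"twist": [0, 0, 0], "offset": [0, 0, 0], "claw": 0.6},
  {"twist": [0, 0, 0], "offset": [0, 0, 0], "claw": 0.6},
])

```text
clock: 16.75
position: [0.544, 0.1331, 0.1656]
tcp_rot: [[0.97, 0.244, -0.0], [0.244, -0.97, -0.0], [-0.0, -0.0, -1.0]]
force: [-0.2, 0.0, -0.3]
finger_gap: 0.597
grip_force: 0.0
```

```bash
python3 -c "
from h import *
to(.5452,.1325,.087)"
```

```text
t 16.75 p [0.544  0.1331 0.1656] F [-0.2  0.  -0.3] gap 0.597 gf 0.0 yaw_y -75.88 tilt [-0.0001 -0.    ] -> cm [0.1  0.08 7.86]
```

servo_tool([
  {"twist": [0, 0, 0], "offset": [0.1, 0.05, 2.5], "claw": 0.6},
  {"twist": [0, 0, 0], "offset": [0, 0, 3], "claw": 0.6},
  {"twist": [0, 0, 0], "offset": [0, 0, 2.3], "claw": 0.6},
  {"twist": [0, 0, 0], "offset": [0, 0, 0], "claw": 0.4},
  {"twist": [0, 0, 0], "offset": [0, 0, 0], "claw": 0.15},
  {"twist": [0, 0, 0], "offset": [0, 0, 0], "claw": 0.1},
  {"twist": [0, 0, 0], "offset": [0, 0, 0], "claw": 0.1},
  {"twist": [0, 0, 0], "offset": [0, 0, 0], "claw": 0.1},
], grip_force=40)

```text
clock: 17.75
position: [0.5465, 0.1331, 0.0883]
tcp_rot: [[0.97, 0.244, 0.002], [0.244, -0.97, 0.0], [0.002, 0.001, -1.0]]
force: [-1.2, 0.2, 6.1]
finger_gap: 0.286
grip_force: 40.0
```

servo_tool([
  {"twist": [0, 0, 0], "offset": [0, 0, -0.4], "claw": 0.1},
  {"twist": [0, 0, 0], "offset": [0, 0, -0.5], "claw": 0.1},
  {"twist": [0, 0, 0], "offset": [0, 0, -0.5], "claw": 0.1},
  {"twist": [0, 0, 0], "offset": [0, 0, -0.4], "claw": 0.1},
  {"twist": [0, 0, 0], "offset": [0, 0, 0], "claw": 0.1},
  {"twist": [0, 0, 0], "offset": [0, 0, 0], "claw": 0.1},
])

```text
clock: 18.5
position: [0.5464, 0.1331, 0.1057]
tcp_rot: [[0.97, 0.244, 0.002], [0.244, -0.97, 0.0], [0.002, 0.0, -1.0]]
force: [1.6, 0.4, 1.2]
finger_gap: 0.287
grip_force: 40.0
```

servo_tool([
  {"twist": [0, 0, 0], "offset": [-0.05, -0.7, 0], "claw": 0.1},
  {"twist": [0, 0, 0], "offset": [-0.06, -0.9, 0], "claw": 0.1},
  {"twist": [0, 0, 0], "offset": [-0.06, -0.9, 0], "claw": 0.1},
  {"twist": [0, 0, 0], "offset": [-0.06, -0.9, 0], "claw": 0.1},
  {"twist": [0, 0, 0], "offset": [-0.04, -0.6, 0], "claw": 0.1},
  {"twist": [0, 0, 0], "offset": [0, 0, 0], "claw": 0.1},
  {"twist": [0, 0, 0], "offset": [0, 0, 0], "claw": 0.1},
])

```text
clock: 19.38
position: [0.5337, 0.1724, 0.1052]
tcp_rot: [[0.97, 0.244, 0.001], [0.244, -0.97, 0.002], [0.001, -0.001, -1.0]]
force: [5.2, 3.8, 2.0]
finger_gap: 0.285
grip_force: 40.0
```

```bash
python3 - <<'E'
from h import *
to(.5464-.0124,.1331+.0380,.088)
c=camera("top"); P=pts(c); z=P[...,2]
m=(z>.088)&(z<.1)&(P[...,0]>.45)&(P[...,0]<.63)&(P[...,1]>.05)&(P[...,1]<.16)
n,l,s,ce=cv2.connectedComponentsWithStats(m.astype(np.uint8))
for i in range(1,n):
    if s[i,4]>15: print(s[i,4],np.round(P[l==i].mean(0),4))
E
```

```text
t 19.38 p [0.5337 0.1724 0.1052] F [5.2 3.8 2. ] gap 0.285 gf 40.0 yaw_y -75.88 tilt [0.001  0.0017] -> cm [-0.    0.13  1.72]
46 [0.4965 0.1015 0.094 ]
```

servo_tool([
  {"twist": [0, 0, 0], "offset": [0, 0.08, 0.3], "claw": 0.1},
  {"twist": [0, 0, 0], "offset": [0, 0, 0.4], "claw": 0.1},
  {"twist": [0, 0, 0], "offset": [0, 0, 0.4], "claw": 0.1},
  {"twist": [0, 0, 0], "offset": [0, 0, 0.4], "claw": 0.1},
  {"twist": [0, 0, 0], "offset": [0, 0, 0], "claw": 0.1},
  {"twist": [0, 0, 0], "offset": [0, 0, 0], "claw": 0.1},
])

```text
clock: 20.18
position: [0.5341, 0.1711, 0.0897]
tcp_rot: [[0.97, 0.244, 0.001], [0.244, -0.97, 0.001], [0.001, -0.001, -1.0]]
force: [4.0, 2.2, -1.0]
finger_gap: 0.288
grip_force: 40.0
```

servo_tool([
  {"twist": [0, 0, 0], "offset": [0, 0, 0.15], "claw": 0.1},
  {"twist": [0, 0, 0], "offset": [0, 0, 0.15], "claw": 0.1},
  {"twist": [0, 0, 0], "offset": [0, 0, 0.1], "claw": 0.1},
  {"twist": [0, 0, 0], "offset": [0, 0, 0], "claw": 0.1},
  {"twist": [0, 0, 0], "offset": [0, 0, 0], "claw": 0.1},
])

```text
clock: 20.8
position: [0.5342, 0.1711, 0.0881]
tcp_rot: [[0.97, 0.244, 0.002], [0.244, -0.97, 0.001], [0.002, -0.0, -1.0]]
force: [1.4, 1.4, 15.0]
finger_gap: 0.286
grip_force: 40.0
```

```bash
python3 - <<'E'
from h import *
to(.5464-.0124,.1331+.0380,.088)
c=camera("side"); save("s9.png",cv2.resize(c["color"][110:260,140:300],None,fx=4,fy=4,interpolation=0))
to(.5464-.0124,.1331+.0380,.088)
E
```

```text
t 20.8 p [0.5342 0.1711 0.0881] F [ 1.4  1.4 15. ] gap 0.286 gf 40.0 yaw_y -75.87 tilt [0.0023 0.001 ] -> cm [-0.02 -0.    0.01]
t 20.85 p [0.5342 0.1711 0.0881] F [ 1.7  2.1 14.4] gap 0.29 gf 40.0 yaw_y -75.87 tilt [0.0022 0.0011] -> cm [-0.02 -0.    0.01]
```

View pics/s9.png

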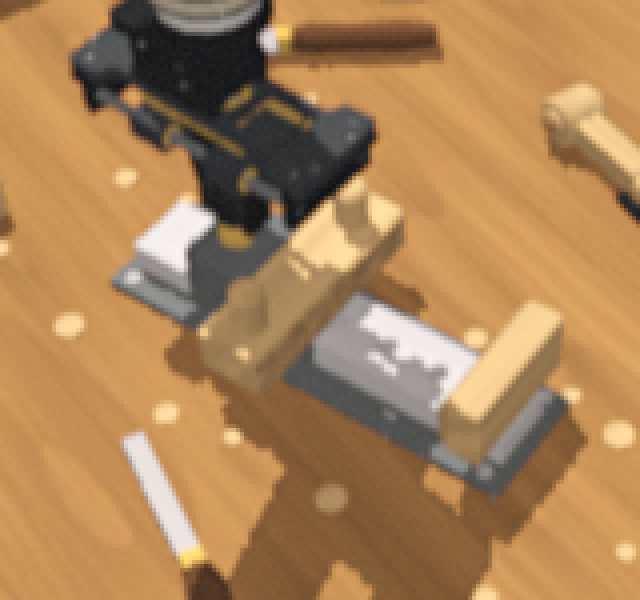

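Both pegs are seated, the jaw has moved by 40 mm and the fingers hold the knob at its home height with about 15 N of push. I'm handing the job in.

```bash
python3 -c "
from h import *
print(ctrl.close_job())"
```

```text
the job is handed in; nothing more can be done
None
```

I handed in the job, but no verdict came back: both round pegs are seated in the jaw bores, the jaw is moved 40 mm to the next hole, and the pin is held home with the knob still gripped.

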